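# Fetch the pigment jar from behind the glaze bottles

## Robot

A 6-joint arm with a two-finger parallel gripper is mounted at the origin on a cart in front of the work surface, level with it; the furniture and walls round the work are solid. World frame = base frame: x ahead of the robot, y to its left, z up, the work surface at z = 0. Lengths are in mm, angles in rad, forces in N, time in s.
With the tool pointing down it reaches from about 300 to 950 mm from the base axis. Payload 3.1 kg.
Tool frame: the origin (TCP) lies between the finger pads; the fingertips stand 22 mm ahead of it and the grasp point (between the pads) lies 3 mm ahead of it (manip.tcp_to_tips is the distance from the TCP to the fingertips, in mm); z points along the fingers, y is the line along which they close (so a half turn about z gives the same grasp; the last joint's range is limited). The gripper opens to 85 mm and grips with 20 to 120 N. Pads are 22 mm wide; open, the fingers measure 114 mm over their backs; the gripper's body (76 mm by 85 mm) begins 54 mm behind the grasp point. The pads swing forward as they close: fully open they stand 13 mm farther back than shut.
Start: joints at [1.068, 0.308, 1.634, -0, 1.2, -0.07], TCP at [262.159, 567.366, 253.272] pointing down, gripper open.
Joint ranges: [-3.06, 3.06], [-0.79, 1.96], [0.05, 2.63], [-1.19, 4.34], [0.05, 2.64], [-2.94, 2.94]. Speed limits (rad/s): [2.79, 2.79, 3.14, 3.14, 3.14, 3.14].

## Interface

Orientations are given as a unit quaternion [w, x, y, z].
In Python, from station import manip gives the robot as it stands. Calls block until the motion is done:
- manip.movep(position, orientation): joint-space move of the TCP to a pose.
- manip.line_to(position, vel=150, ori=None): straight line of the TCP; ori=None keeps the orientation; vel is the mean speed in mm/s.
- manip.goto_joints(angles): joint-space move.
- manip.move_gripper(opening, squeeze=None): finger opening in mm; squeeze is the grip in N (None keeps the last); returns when the fingers have stopped.
- manip.dwell(seconds).
- manip.inverse_kinematics(position, orientation): joint angles nearest the present ones, or None.
- manip.capture(name): name is "side" or "top" or "wrist"; returns a dict with "image" (420x560x3 uint8, blue, green, red), "fx", "fy", "cx", "cy" (pixels), "k1" (the pictures are not rectified: a ray, as slopes to the right and down, at radius r is drawn at 1 + k1 r^2 times it, then the intrinsics apply), "position" and "attitude" of the camera in the world. Camera axes: x right, y up, looking along -z (the intrinsics and any distortion apply to the point x, -y, -z); pixel columns grow to the right and rows downward; lengths in mm; the calibration is good to about 2 mm. A picture is of the moment at which its call begins. There is no depth.
A pose or a line that the arm cannot do raises manip.Unreachable and nothing moves.
- manip.close_job(): hands the job in; it is judged then, once.
Trained networks look in a picture, given as the dict that the camera call returned (one of the last four; its "shot" number tells which), for a name from the list of things; names that differ only in an ending like _2 or _b are one class to them, and where a whole thing is asked for, a point or a joint stands for the part that bears it (a point fixed in the world has none). Each returns a list of dicts, best first, with "score" (0 to 1); they miss things now and then, are a little off and sometimes report something else, mostly with a low value. They report only what shows in the picture. A call takes as long as a camera call. They do not tell look-alikes from the thing itself.
- manip.regions_of(label, picture): "pixels" (420x560 bool, what is visible of it) and "rect" ([left, top, right, bottom] in pixels, round what is visible of it).
- manip.pinpoint(label, picture): "pixel" ([column, row] in pixels: a listed point, or the origin of a listed thing).
Readings, each from a call of its own:
- manip.read_time(): time.
- manip.read_joint_pos(): joint angles.
- manip.read_joint_vel(): joint speeds.
- manip.read_joint_torque(): joint torques, N m.
- manip.read_eef_pos(): TCP position.
- manip.read_ee_rot(): TCP orientation.
- manip.read_ft_force(): force on the tool from outside, world axes, zero at the start.
- manip.read_wrist_torque(): the same for the moment, N m.
- manip.read_finger_gap(): finger opening in mm.
- manip.read_grip_force(): force on a finger pad.
Only numpy, scipy, OpenCV 4.12 (cv2) and the standard library are available. Lean on these libraries where they do the work, as an engineer would, in place of code of your own. Each camera call takes 0.05 s, during which the arm holds its last target. There are 200 camera calls.

## Task

I need the brown pigment jar that stands at the back of the little wooden rack: stand both glaze bottles (teal and blue) on the cork mat first, then take out the jar and stand it in the middle of the blank white tile while the bottles wait on the mat. Then put each bottle back in the rack exactly where it stood before. Keep everything upright, and do not disturb the other things on the table.

Things in the scene. Friction and masses are not known exactly. Their poses are not given: they have to be found in the camera images.
- teal_bottle: Light teal glaze bottle with a red screw cap, loose, about 0.3 kg, 67 mm in diameter, 215 mm tall, with a sloping shoulder. The cap, a cylinder 27 mm across, is the top 15 mm: grip it there from above. Origin at the centre of the underside, z up. Starts in the left or right front place of the rack (varies), and must come back to that same place.
- blue_bottle: Dark blue glaze bottle with a yellow screw cap, loose, about 0.3 kg, 68 mm in diameter, 205 mm tall, with a sloping shoulder. The cap, a cylinder 28 mm across, is the top 14 mm: grip it there from above. Origin at the centre of the underside, z up. Starts in the left or right front place of the rack (varies), and must come back to that same place.
- brown_jar: The wanted jar: small brown pigment jar with a cream-coloured lid, 39 mm in diameter, 55 mm tall (the lid is the top 10 mm), 0.06 kg, loose. Origin at the centre of the underside, z up. Stands at the back of the rack, close behind the gap between the two bottles.
- rack: Low wooden rack, fixed: a board 150 mm deep (its x), 180 mm wide (its y), top 12 mm above the table. Lips 6 mm thick round the edge: 24 mm above the table at front (-x) and sides, 40 mm at the back. Origin at the centre of the underside; -x faces the robot. Dark discs mark the bottle places at x = -18, y = +40 and -40 mm, and the jar place at x = +34, y = 0.
- cork_mat: Cork mat, the side area, fixed: 190 mm along its x, 130 mm along its y, 6 mm thick. Origin at the centre of the underside. To the left or right of the rack (varies). Holds both bottles side by side along its x.
- blank_tile: Plain blank white tile, fixed, lying flat: 110 mm along its x, 150 mm along its y, 8 mm thick. Origin at the centre of the underside. On the other side of the rack from the mat. The jar goes to its middle.
- green_jar: Bystander: pigment jar with dark green band and white lid, 40 mm in diameter, 54 mm tall, loose, in front of the rack. Not wanted; leave it alone. Origin at the centre of the underside.
- rinse_jar: Bystander: clear rinse-water jar, 54 mm in diameter, 61 mm tall, loose, behind the rack. Leave it alone. Origin at the centre of the underside.
- lidded_pot: Bystander: dark blue glazed pot with lid and knob, 66 mm in diameter, 62 mm tall, loose, behind the rack. Leave it alone. Origin at the centre of the underside.
Mind the look-alikes: they are no part of the job. What is meant by the blue_bottle is not pink, and is the smaller of those in its own colour.

How it is judged (in metres and radians):
On the way, in this order (a step that is already met when the one before it is completed fails the run):
1. both bottles stand released on the cork mat (x of teal_bottle in the frame of cork_mat between -0.075 and 0.075 m and y of teal_bottle in the frame of cork_mat between -0.045 and 0.045 m and z of teal_bottle in the frame of cork_mat between 0.002 and 0.01 m and contact force between the fingers and teal_bottle below 0.1 N and linear speed of each of teal_bottle, blue_bottle below 0.02 m/s and angle between each of teal_bottle, blue_bottle's own z axis and vertical below 0.08 rad and x of blue_bottle in the frame of cork_mat between -0.075 and 0.075 m and y of blue_bottle in the frame of cork_mat between -0.045 and 0.045 m and z of blue_bottle in the frame of cork_mat between 0.002 and 0.01 m and contact force between the fingers and blue_bottle below 0.1 N), for 0.2 s.
2. the brown jar stands released in the middle of the blank tile while both bottles are still on the mat (all of step 1 and horizontal distance between brown_jar and blank_tile below 0.015 m and z of brown_jar in the frame of blank_tile between 0.004 and 0.012 m and contact force between the fingers and brown_jar below 0.1 N and linear speed of brown_jar below 0.02 m/s and angle between brown_jar's own z axis and vertical below 0.08 rad), for 0.2 s.
3. both bottles stand released where they stood at the start (distance of each of teal_bottle, blue_bottle from where it was at the start of the episode below 0.012 m and contact force between the fingers and teal_bottle below 0.1 N and linear speed of each of teal_bottle, blue_bottle below 0.02 m/s and angle between each of teal_bottle, blue_bottle's own z axis and vertical below 0.08 rad and contact force between the fingers and blue_bottle below 0.1 N), for 0.2 s.
At the end, for the whole second after the job is handed in: The brown jar stands upright on the blank tile, its centre within 15 mm of the tile's centre; each bottle stands upright within 12 mm of where it stood at the start; all are released and at rest (all of step 3 and horizontal distance between brown_jar and blank_tile below 0.015 m and z of brown_jar in the frame of blank_tile between 0.004 and 0.012 m and contact force between the fingers and brown_jar below 0.1 N and linear speed of brown_jar below 0.02 m/s and angle between brown_jar's own z axis and vertical below 0.08 rad); the robot touches nothing.
It fails at once if a bystander (green jar, rinse jar or lidded pot) is moved more than 20 mm (distance of any of green_jar, rinse_jar, lidded_pot from where it was at the start of the episode above 0.02 m).
It fails at once if a bottle or the brown jar is tipped by more than 35 degrees (angle between any of teal_bottle, blue_bottle, brown_jar's own z axis and vertical above 0.61 rad).
It also fails if it takes over 122 s, if anything falls off the work surface, if the arm or the gripper's body presses on something with over 40 N, if the wrist force passes 120 N, or if a joint passes its speed limit or range.

## Working session

There is one attempt and no reset: what is moved stays moved. The work goes in short steps, each a Python script; the robot and the scene stay as the last script left them, time stands still between calls to the robot, and variables do not carry over. Pictures are saved under pics/ and viewed, at most 14 in all, crops included, and the job is handed in when it is done.

```bash
mkdir -p pics
python3 - <<'E'
from station import manip
import cv2
print(manip.read_time(),manip.read_ee_rot(),manip.read_eef_pos())
for n in ["top","side"]:
    p=manip.capture(n); cv2.imwrite(f"pics/{n}0.png",p["image"])
    print({k:v for k,v in p.items() if k!="image"})
    for l in ["teal_bottle","blue_bottle","brown_jar","rack","cork_mat","blank_tile","green_jar","rinse_jar","lidded_pot"]:
        r=manip.pinpoint(l,p); q=manip.regions_of(l,p)
        print(l,[([round(float(c)) for c in a["pixel"]],round(a["score"],2)) for a in r],[([int(c) for c in a["rect"]],round(a["score"],2)) for a in q])
E
```

```text
0.0 [-3.33340390e-04  2.14708204e-01  9.76677519e-01 -1.14033226e-03] [261.76330346 566.65607308 252.00839157]
{'fx': 395.43498248613633, 'fy': 395.43498248613633, 'cx': 283.8476015986386, 'cy': 208.7381633086889, 'k1': 0.0004301097291579349, 'position': array([253.39752111, 118.60384919, 832.84532548]), 'attitude': array([-0.53409114, -0.11264283,  0.16490257,  0.82150191]), 'shot': 1}
teal_bottle [([295, 202], 0.77)] [([279, 149, 312, 214], 0.61)]
blue_bottle [([259, 214], 0.93), ([407, 265], 0.76), ([354, 245], 0.61)] [([339, 199, 384, 252], 0.84), ([386, 210, 469, 285], 0.7), ([239, 159, 280, 226], 0.62)]
brown_jar [([271, 185], 0.43)] [([271, 167, 281, 186], 0.68)]
rack [([276, 203], 0.94)] [([229, 164, 324, 240], 0.85)]
cork_mat [([169, 255], 0.74)] [([125, 208, 222, 315], 0.92)]
blank_tile [([369, 168], 0.74)] [([332, 137, 410, 198], 0.75)]
green_jar [([313, 269], 0.72)] [([306, 251, 326, 278], 0.93), ([333, 135, 410, 202], 0.49)]
rinse_jar [([176, 164], 0.75)] [([161, 142, 188, 177], 0.94)]
lidded_pot [([286, 127], 0.87)] [([273, 111, 299, 135], 0.69)]
{'fx': 444.676635676772
[... 309 characters left out ...]
, 0.79), ([261, 234, 282, 261], 0.63)]
blue_bottle [([146, 185], 0.77), ([192, 201], 0.69), ([271, 256], 0.62)] [([262, 165, 300, 242], 0.79), ([170, 137, 206, 213], 0.75), ([107, 93, 170, 197], 0.69)]
brown_jar [([270, 256], 0.86)] [([257, 234, 283, 259], 0.58)]
rack [([270, 244], 0.81)] [([221, 206, 316, 283], 0.56)]
cork_mat [([369, 190], 0.69)] [([323, 153, 413, 231], 0.68)]
blank_tile [([157, 274], 0.87)] [([114, 236, 201, 313], 0.96)]
green_jar [([232, 179], 0.86), ([250, 335], 0.43), ([278, 231], 0.39)] [([222, 162, 237, 189], 0.71), ([265, 166, 302, 243], 0.21)]
rinse_jar [([380, 283], 0.56)] [([367, 259, 396, 299], 0.92)]
lidded_pot [([249, 332], 0.7)] [([233, 312, 266, 350], 0.76)]
```

View pics/top0.png

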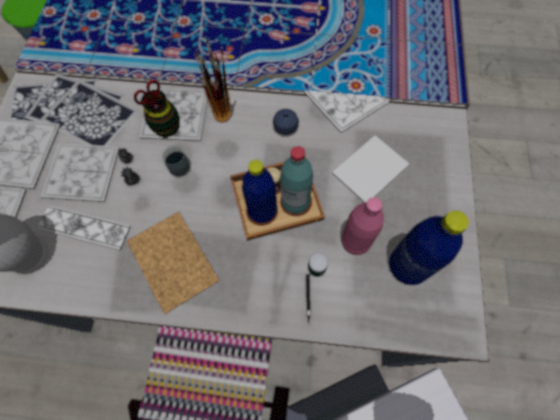

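View pics/side0.png

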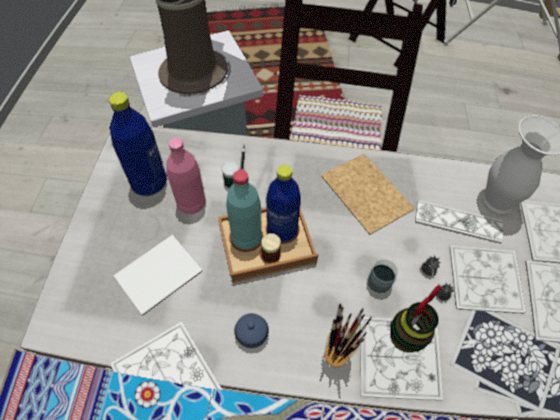

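```bash
cat > h.py <<'E'
import numpy as np, cv2
from scipy.spatial.transform import Rotation as R
from station import manip
def Rq(q): return R.from_quat(np.r_[q[1:],q[0]])
def rays(p,px):
    px=np.atleast_2d(np.asarray(px,float))
    K=np.array([[p["fx"],0,p["cx"]],[0,p["fy"],p["cy"]],[0,0,1]])
    n=cv2.undistortPoints(px[:,None],K,np.array([p["k1"],0,0,0.]))[:,0]
    return Rq(p["attitude"]).apply(np.c_[n[:,0],-n[:,1],-np.ones(len(n))])
def onz(p,px,z):
    d=rays(p,px); return p["position"]+d*((z-p["position"][2])/d[:,2])[:,None]
def tri(obs):
    A=np.zeros((3,3));b=np.zeros(3)
    for p,px in obs:
        d=rays(p,px)[0]; d/=np.linalg.norm(d); M=np.eye(3)-np.outer(d,d); A+=M; b+=M@p["position"]
    return np.linalg.solve(A,b)
def blob(p,lo,hi,box):
    l,t,r,b=box; hsv=cv2.cvtColor(p["image"],cv2.COLOR_BGR2HSV)[t:b,l:r]
    m=cv2.inRange(hsv,np.array(lo),np.array(hi)); n,_,st,c=cv2.connectedComponentsWithStats(m)
    k=1+np.argmax(st[1:,4]); return c[k]+[l,t], st[k,4]
def rect(p,mask,z):
    c=max(cv2.findContours(mask.astype(np.uint8),cv2.RETR_EXTERNAL,cv2.CHAIN_APPROX_NONE)[0],key=cv2.contourArea)
    w=onz(p,c[:,0],z)[:,:2]; return cv2.minAreaRect(w.astype(np.float32))
E
python3 - <<'E'
from h import *
np.set_printoptions(precision=1,suppress=True)
T=manip.capture("top");S=manip.capture("side")
for n,z in [("cork_mat",6),("blank_tile",8),("rack",20)]:
    for p in (T,S):
        m=manip.regions_of(n,p)[0]
        print(n,rect(p,m["pixels"],z), m["score"])
Y=([22,120,120],[35,255,255]);Rd=([170,110,110],[180,255,255])
for n,c,bt,bs in [("blue",Y,(240,150,280,180),(270,160,300,185)),("teal",Rd,(280,140,315,165),(225,165,262,190))]:
    a=blob(T,*c,bt);b=blob(S,*c,bs);print(n,a,b,tri([(T,a[0]),(S,b[0])]))
for n,a,b in [("blue",(259,214),(271+12,238)),("teal",(295,202),(246,235)),("brown",(271,185),(270,256)),("green",(313,269),(232,179)),("rinse",(176,164),(380,283)),("pot",(286,127),(249,332)),("bigblue",(407,265),(146,185)),("pink",(354,245),(192,201)),("rack",(276,203),(270,244)),("jarlid",(275,176),(271,242))]:
    print(n,tri([(T,a),(S,b)]),onz(T,a,12)[0],onz(S,b,12)[0])
# rack corners at top picture (lip tops)
E
python3 - <<'E'
import cv2
i=cv2.imread('pics/top0.png')[140:250,215:340];cv2.imwrite('pics/rt.png',cv2.resize(i,None,fx=6,fy=5.4,interpolation=2)[:600])
E
```

```text
cork_mat ((568.2198486328125, 253.49200439453125), (191.9835662841797, 131.740478515625), 9.030986785888672) 0.81
cork_mat ((568.2431640625, 251.08839416503906), (188.35235595703125, 131.54310607910156), 9.410608291625977) 0.57
blank_tile ((590.6725463867188, -245.56028747558594), (111.3122787475586, 154.41812133789062), 18.92030143737793) 0.57
blank_tile ((589.502685546875, -246.95863342285156), (116.43321990966797, 151.77134704589844), 18.842153549194336) 0.87
rack ((606.8345947265625, -9.53271484375), (180.96434020996094, 166.23561096191406), 82.05419158935547) 0.98
rack ((604.4847412109375, -11.585037231445312), (184.0966339111328, 162.0609893798828), 82.62088012695312) 0.6
blue (array([255.2, 165.9]), np.int32(135)) (array([284.2, 170.8]), np.int32(134)) [592.4  30.  214.7]
teal (array([297.3, 152.2]), np.int32(132)) (array([240. , 175.8]), np.int32(146)) [581.8 -47.8 225. ]
blue [597.5  34.1 -18.1] [586.6  40.4  12. ] [612.   23.5  12. ]
teal [578.4 -46.1  16. ] [580.5 -45.6  12. ] [575.7 -46.8  12. ]
brown [641.9 -15.4  11. ] [642.4 -12.7  12. ] [641.5 -18.1  12. ]
green [422.8 -20.6   9.5] [423.6 -16.1  12. ] [422.9 -25.1  12. ]
rinse [783.6 168.2  12.4] [785.7 171.6  12. ] [782.6 164.6  12. ]
pot [ 776.6 -113.     7.3] [ 774.3 -109.4   12. ] [ 777.2 -115.6   12. ]
bigblue [ 351.3 -213.2   -5.4] [ 350.5 -201.9   12. ] [ 363.  -216.4   12. ]
pink [ 438.1 -126.3   -2.3] [ 435.5 -120.1   12. ] [ 447.4 -129.    12. ]
rack [604.6  -5.9  -7. ] [595.8  -5.2  12. ] [615.2  -7.5  12. ]
jarlid [636.4 -17.8  62.6] [660.1 -30.5  12. ] [611.5  -3.8  12. ]
```

View pics/rt.png

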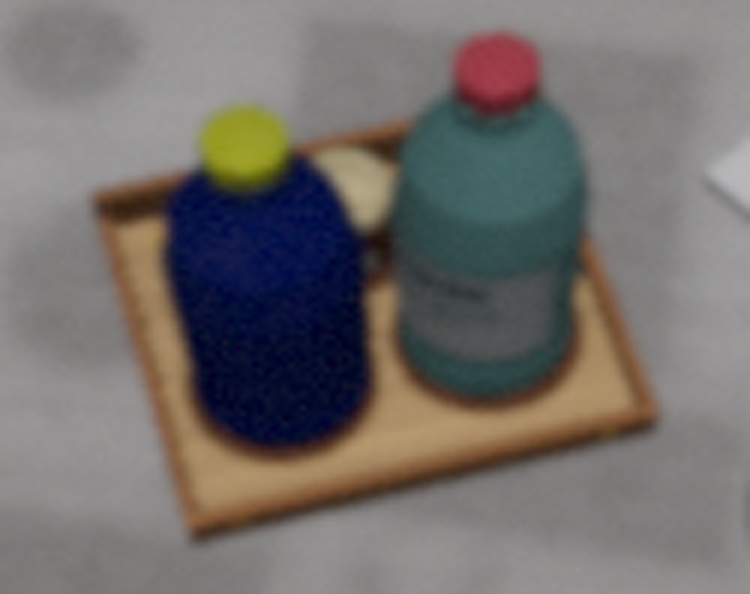

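```bash
cat >> h.py <<'E'
yaw=np.radians(-7.9)
BLUE=np.array([592.4,30.]);TEAL=np.array([581.8,-47.8]);JAR=np.array([638.8,-16.]);TILE=np.array([590.,-246.3])
MAT=np.array([568.2,252.3]);my=np.radians(9.2);mx=np.array([np.cos(my),np.sin(my)])
MB=MAT-50*mx;MT=MAT+50*mx
def Q(ydir):  # tool down, closing line at angle ydir (deg)
    a=np.radians((ydir+90)/2); return [0,float(np.cos(a)),float(np.sin(a)),0]
E
python3 - <<'E'
from h import *
np.set_printoptions(precision=2,suppress=True)
T=manip.capture("top");S=manip.capture("side")
for n,a,b in [("pinktop",(374,200),(176,140)),("bigtop",(459,216),(119,98)),("vasetop",(3,240),(538,122))]: print(n,tri([(T,a),(S,b)]))
for d in (-8,172,82,-98):
  for n,c,z in [("blue",BLUE,208),("blueh",BLUE,330),("teal",TEAL,218),("jar",JAR,47),("tile",TILE,43),("MB",MB,200),("MTh",MT,330)]:
    print(d,n,manip.inverse_kinematics([*c,z],Q(d)))
E
```

```text
pinktop [ 448.04 -129.53  214.93]
bigtop [ 354.52 -208.62  272.14]
vasetop [665.19 508.11 216.07]
-8 blue [-0.02  0.29  1.75 -0.    1.1   0.12]
-8 blueh [-0.02  0.19  1.63 -0.    1.33  0.12]
-8 teal [-0.16  0.27  1.76 -0.    1.11 -0.02]
-8 jar [-0.09  0.58  1.71 -0.    0.85  0.05]
-8 tile [-0.46  0.59  1.71 -0.    0.85 -0.32]
-8 MB [ 0.36  0.27  1.8  -0.    1.07  0.5 ]
-8 MTh [ 0.33  0.34  1.44 -0.    1.37  0.47]
172 blue None
172 blueh None
172 teal None
172 jar None
172 tile [-0.46  0.59  1.71 -0.    0.85  2.82]
172 MB [ 0.36  0.27  1.8  -0.    1.07 -2.64]
172 MTh [ 0.33  0.34  1.44 -0.    1.37 -2.67]
82 blue [-0.02  0.29  1.75 -0.    1.1  -1.45]
82 blueh [-0.02  0.19  1.63 -0.    1.33 -1.45]
82 teal [-0.16  0.27  1.76 -0.    1.11 -1.59]
82 jar [-0.09  0.58  1.71 -0.    0.85 -1.52]
82 tile [-0.46  0.59  1.71 -0.    0.85 -1.89]
82 MB [ 0.36  0.27  1.8  -0.    1.07 -1.07]
82 MTh [ 0.33  0.34  1.44 -0.    1.37 -1.1 ]
-98 blue [-0.02  0.29  1.75 -0.    1.1   1.69]
-98 blueh [-0.02  0.19  1.63 -0.    1.33  1.69]
-98 teal [-0.16  0.27  1.76 -0.    1.11  1.55]
-98 jar [-0.09  0.58  1.71 -0.    0.85  1.62]
-98 tile [-0.46  0.59  1.71 -0.    0.85  1.25]
-98 MB [ 0.36  0.27  1.8  -0.    1.07  2.07]
-98 MTh [ 0.33  0.34  1.44 -0.    1.37  2.04]
```

Run:
```python
from h import *
np.set_printoptions(precision=1,suppress=True)
p=manip.read_eef_pos()
manip.line_to([p[0],p[1],330],vel=200)
c=(BLUE+TEAL)/2
manip.movep([c[0]-20,c[1],340],Q(-8))
manip.move_gripper(50,40)
W=manip.capture("wrist");S=manip.capture("side")
cv2.imwrite("pics/w1.png",np.hstack([W["image"],S["image"]])[:, :, :]) if 0 else (cv2.imwrite("pics/w1.png",W["image"]),cv2.imwrite("pics/s1.png",cv2.resize(S["image"],None,fx=1,fy=1)))
print(manip.read_time(),manip.read_eef_pos(),W["position"],W["attitude"])
full=(0,0,560,420)
for n,lo,hi,z,(r) in [("blue",[22,120,120],[35,255,255],217,BLUE),("teal",[170,110,110],[180,255,255],227,TEAL)]:
    try:
        b=blob(W,lo,hi,full); print(n,b,onz(W,b[0],z-3),r)
    except Exception as e: print(n,e)
```

```text
5.8 [567.1  -8.8 340. ] [575.7  59.2 460.9] [ 1.  -0.1  0.  -0.1]
blue (array([311.1, 146.5]), np.int32(993)) [[591.6  31.5 214. ]] [592.4  30. ]
teal (array([303.4, 261.5]), np.int32(234)) [[575.  -52.5 224. ]] [581.8 -47.8]
```

View pics/w1.png

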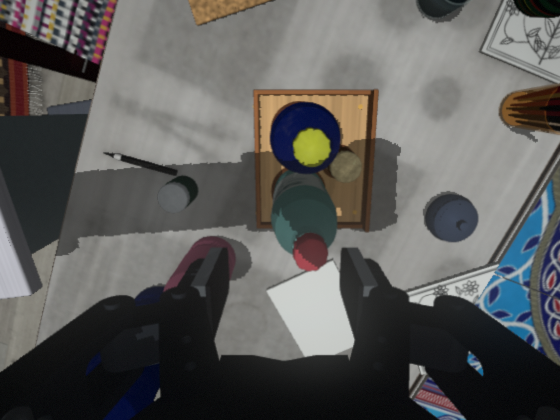

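View pics/s1.png

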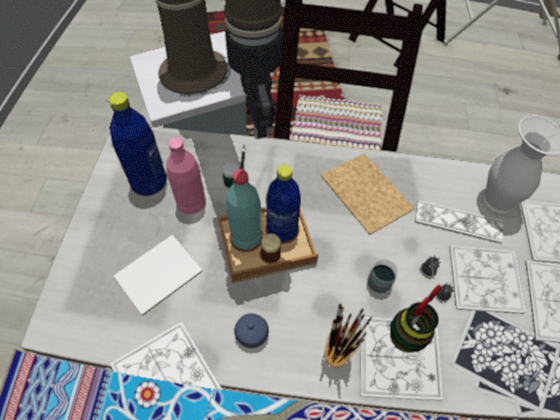

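```bash
cat >> h.py <<'E'
def st(t): print(t,round(manip.read_time(),1),np.round(manip.read_eef_pos(),1),"gap",round(float(manip.read_finger_gap()),1),"grip",np.round(manip.read_grip_force(),1),"F",np.round(manip.read_ft_force(),1),flush=True)
def pick(xy,z,q,hi,close=10,open_=50,sq=40):
    manip.movep([*xy,hi],q); manip.move_gripper(open_)
    manip.line_to([*xy,z+30],vel=200); manip.line_to([*xy,z],vel=60); st("down")
    manip.move_gripper(close,sq); st("grip")
def place(xy,z,q,hi,start_hi,open_=50):
    p=manip.read_eef_pos(); manip.line_to([p[0],p[1],start_hi],vel=120); st("lift")
    manip.line_to([*xy,hi],vel=220,ori=q); manip.line_to([*xy,z+15],vel=120); manip.line_to([*xy,z],vel=30); st("set")
    manip.move_gripper(open_); manip.dwell(0.2); st("open"); manip.line_to([*xy,z+90],vel=200)
E
python3 - <<'E'
from h import *
pick([592,31],215,Q(-8),300)
place(MB,210,Q(-8),270,285)
W=manip.capture("wrist");S=manip.capture("side");cv2.imwrite("pics/s2.png",S["image"])
E
```

```text
down 7.5 [591.9  31.  214.7] gap 50.0 grip 0.0 F [-0.  -0.3  0. ]
grip 7.8 [592.4  31.  215.6] gap 27.0 grip 39.0 F [ 0.1 -0.5  0.4]
lift 8.5 [591.6  31.  283.9] gap 26.7 grip 39.3 F [ 0.3 -0.3 -3.8]
set 10.9 [518.7 244.3 209.8] gap 26.8 grip 39.4 F [ 0.9  0.5 -3.7]
open 11.4 [519.  244.4 210.2] gap 49.8 grip 0.0 F [ 1.  -0.7  0.4]
```

View pics/s2.png

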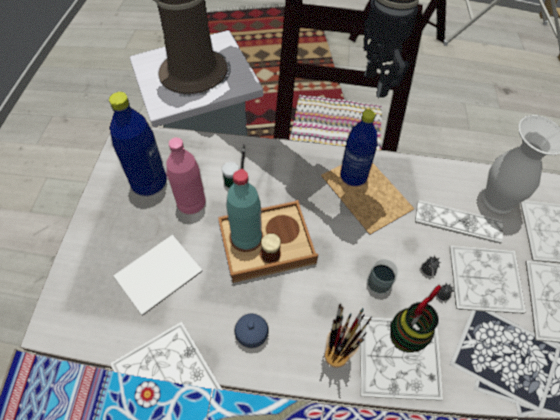

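The side view shows the blue bottle upright on the mat at about (356,182), with the teal bottle and the jar undisturbed in the rack. Next is the teal bottle.

Run:
```python
from h import *
pick(TEAL,225,Q(-8),310)
place(MT,220,Q(-8),280,295)
W=manip.capture("wrist");S=manip.capture("side");T=manip.capture("top")
for p in (S,T):
    m=manip.pinpoint("brown_jar",p); print([(a["pixel"],a["score"],onz(p,a["pixel"],12)[0]) for a in m[:1]], "tile",[rect(p,a["pixels"],8)[0] for a in manip.regions_of("blank_tile",p)[:1]])
cv2.imwrite("pics/s3.png",S["image"])
```

```text
down 14.6 [581.7 -47.8 224.7] gap 50.3 grip 0.0 F [-0.9  0.2 -0.9]
grip 14.9 [582.1 -47.9 225.6] gap 25.6 grip 39.4 F [-1.2 -0.6  1.8]
lift 15.6 [581.3 -47.7 293.9] gap 25.6 grip 39.4 F [-1.2  0.5 -3.8]
set 18.4 [617.4 260.3 219.8] gap 26.1 grip 39.5 F [-1.3  0.4 -3.9]
open 18.9 [617.7 260.3 220.2] gap 50.2 grip 0.0 F [0.  0.5 0.5]
[([271.7, 255.2], 0.72, array([641.10855666, -14.16210516,  12.        ]))] tile []
[([272.4, 183.7], 0.93, array([644.12889124, -16.99674163,  12.        ]))] tile [(591.0653076171875, -244.7390594482422)]
```

View pics/s3.png

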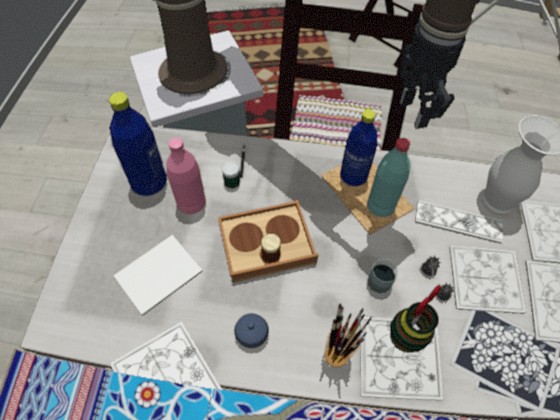

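Run:
```python
from h import *
pick([641,-16],52,Q(82),200,open_=65,sq=30)
place([590.5,-246],49,Q(82),130,130,open_=65)
manip.line_to([590.5,-246,260],vel=200)
S=manip.capture("side");T=manip.capture("top")
print([(a["score"],onz(p,a["pixel"],8)[0]) for p in (S,T) for a in manip.pinpoint("brown_jar",p)[:1]],[rect(p,a["pixels"],8) for p in (S,T) for a in manip.regions_of("blank_tile",p)[:1]])
cv2.imwrite("pics/s4.png",S["image"])
```

```text
down 23.3 [640.8 -16.   51.6] gap 65.4 grip 0.0 F [ 0.2  0.3 -0.2]
grip 23.6 [641.7 -16.   52.7] gap 36.9 grip 30.2 F [-0.1  0.1  1.6]
lift 24.4 [640.9 -15.9 129.3] gap 36.7 grip 30.1 F [ 0.4  0.1 -1.1]
set 27.0 [ 590.2 -245.9   48.9] gap 37.1 grip 30.3 F [-0.9  0.6 -0.3]
open 27.6 [ 590.5 -246.    49. ] gap 64.6 grip 0.0 F [-0.1 -0.5  0.7]
[(0.81, array([ 583.14163035, -243.3349771 ,    8.        ])), (0.83, array([ 594.67635138, -246.61455672,    8.        ]))] [((589.5090942382812, -246.64816284179688), (117.91995239257812, 153.07623291015625), 19.02720832824707), ((590.2857055664062, -244.68984985351562), (111.16886138916016, 153.1063995361328), 19.065698623657227)]
```

View pics/s4.png

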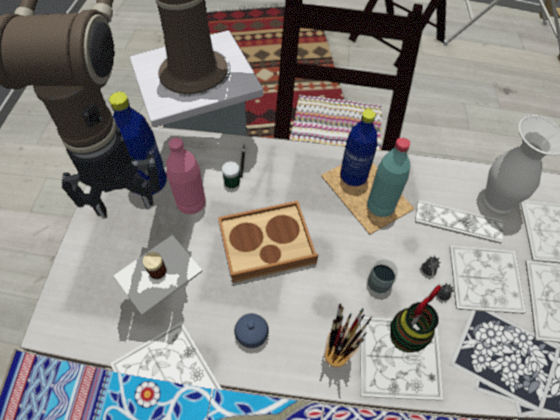

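The jar stands mid-tile at about (153,265), and both bottles are still on the mat. Now I'll return the bottles.

Run:
```python
from h import *
q=Q(-8)
pick(MT,220,q,320); place(TEAL,226,q,290,290)
pick(MB,210,q,310); place([592,31],216,q,280,280)
S=manip.capture("side");T=manip.capture("top")
Y=([22,120,120],[35,255,255]);Rd=([170,110,110],[180,255,255])
for n,c,bt,bs in [("blue",Y,(240,150,280,180),(270,160,300,185)),("teal",Rd,(280,140,315,165),(225,165,262,190))]:
    a=blob(T,*c,bt);b=blob(S,*c,bs);print(n,a,b,tri([(T,a[0]),(S,b[0])]))
cv2.imwrite("pics/s5.png",S["image"])
```

```text
down 32.8 [617.5 260.3 219.7] gap 49.6 grip 0.0 F [0.2 0.5 0.6]
grip 33.1 [617.8 260.5 220.7] gap 25.5 grip 39.4 F [-0.6  0.9  1.8]
lift 33.8 [617.1 260.2 288.9] gap 25.6 grip 39.4 F [-0.1 -0.5 -3.8]
set 36.6 [582.1 -47.9 226.7] gap 25.6 grip 40.0 F [-1.  -0.8  2.2]
open 37.1 [581.8 -47.8 225.9] gap 50.2 grip 0.0 F [ 0.9 -0.3 -0.4]
down 40.3 [518.8 244.3 209.7] gap 50.0 grip 0.0 F [ 0.7 -0.3  0.3]
grip 40.6 [519.2 244.5 210.6] gap 26.8 grip 39.2 F [ 1.2 -0.3  1. ]
lift 41.3 [518.4 244.2 278.9] gap 27.1 grip 39.5 F [ 0.1 -0.4 -3.9]
set 43.7 [592.4  30.9 216.7] gap 27.0 grip 40.0 F [ 0.1 -0.6  1.4]
open 44.2 [592.  31. 216.] gap 50.1 grip 0.0 F [-0.2  0.5 -0.4]
blue (array([255.43434343, 167.07070707]), np.int32(99)) (array([283.67368421, 170.11578947]), np.int32(95)) [590.38270863  30.19663682 214.07595974]Traceback (most recent call last):
  File "<stdin>", line 8, in <module>
  File "h.py", line 20, in blob
    k=1+np.argmax(st[1:,4]); return c[k]+[l,t], st[k,4]
        ~~~~~~~~~^^^^^^^^^^
    return _wrapfunc(a, 'argmax', axis=axis, out=out, **kwds)
    return bound(*args, **kwds)
ValueError: attempt to get argmax of an empty sequence
```

Blue is back within about 2 mm. The teal check failed, probably because the arm's shadow darkened the cap, so I'll move the arm clear and look again.

Run:
```python
from h import *
manip.line_to([560,180,320],vel=200)
S=manip.capture("side");T=manip.capture("top")
cv2.imwrite("pics/s5.png",S["image"])
Y=([22,120,90],[35,255,255]);Rd=([170,100,80],[180,255,255])
for n,c,bt,bs in [("blue",Y,(240,150,280,180),(270,160,300,185)),("teal",Rd,(275,135,320,170),(220,160,265,195))]:
    try: a=blob(T,*c,bt);b=blob(S,*c,bs);print(n,a,b,tri([(T,a[0]),(S,b[0])]))
    except Exception as e: print(n,e)
```

```text
blue attempt to get argmax of an empty sequence
teal attempt to get argmax of an empty sequence
```

View pics/s5.png

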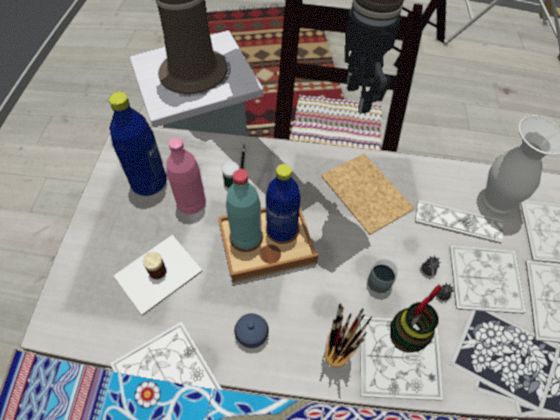

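The side view shows both bottles upright in the rack, with the caps at about (240,176) and (284,171), the same pixels as at the start. The jar is centred on the tile and the bystanders haven't moved.

```bash
python3 -c "
from station import manip
print(manip.close_job())"
```

```text
the job is handed in; nothing more can be done
None
```

I handed the job in: the brown jar stands in the middle of the blank tile, both bottles are back in their rack places with their caps where they started in the side view, and nothing else appears to have moved; the hand-in returned no verdict.

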